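# Clamp an ointment jar with the toggle clamp

### The job

Set the white jar with the white lid upright in the clamping fixture, touching both black stop posts, and let go of it. Then press the fixture's red lever down with a fingertip until it snaps over and the jar is clamped, without leaning hard on the lever. Leave the other jar, the brown bottle and the label roll where they are.

Things in the scene. Friction and masses are not known exactly. Their poses are not given: they have to be found in the camera images.
- white_jar_mid (a point): Centre (half-way up) of the loose white ointment jar with a white screw lid (lid does not turn). 58 mm tall; body 60 mm across, from the foot to 42 mm up; lid 62 mm across, from 43 to 58 mm up; about 0.11 kg (varies 0.7 to 1.4 times). Stands upright on the worktop; z axis up. It can be gripped across the lid or body.
- fixture: Clamping fixture, fixed: aluminium base plate 190 x 100 x 8 mm. Origin on the worktop, z up; the plate spans x -100 to +90, y -50 to +50 mm. Its +x is the way the clamp's plunger pushes. Two upright black stop posts, 14 mm diameter, 42 mm high above the plate, at x 68.5, y +23 and -23 mm. The lever is at the -x end.
- clamp_foot (a point): Point on the plate's top below the clamp head (fixture x -36, y 0). The head spans fixture x -62 to -2, y -30 to +30 mm and is up to 82 mm above the worktop. It was left up to 15 mm above or below its mid setting, and lever and pad with it; this height is not reported. It stays put in use. Its sprung black pad travels 11 mm to +x along y = 0 and presses the jar with about 4 N.
- nest (a point): Point on the plate's top (8 mm above the worktop) where the white jar's foot centre lies when the jar touches both posts: fixture x 40, y 0; axes as the fixture's. The jar's centre is then 29 mm above it, with about 8 mm between jar and open pad. Fingers have free room on the jar's +y and -y sides; posts and pad are on the other two.
- lever_mark (a point): Fixed mark at the height of the plate's top (8 mm above the worktop), fixture x -105, y 0, straight below the middle of the lever's red paddle. It does not follow the clamp head or lever. The paddle is 34 mm along fixture x, 26 mm wide; its top above the mark is 58 to 90 mm above the worktop when open, depending on the unreported height.
- clamp_lever (a joint): Lever angle, rad: 0 open (paddle raised), 0.15 closed (solid stop, paddle 9 mm lower). Hinge 61 mm from the paddle, towards the posts. Over-centre: resists a downward push with about 8 N at first, less and less until 0.075, then snaps shut by itself and stays; let go before that, it springs open. A 5 N push does not move it. More than 22 N overloads it.
- blue_jar_mid (a point): Centre of a white jar with a blue lid, 50 mm across, 46 mm tall, loose; not to be disturbed.
- brown_bottle_mid (a point): Centre of a brown glass bottle with a black cap, 48 mm across, 100 mm tall, loose; not to be disturbed.
- tape_roll_mid (a point): Centre of a roll of white labels lying flat, 70 mm across, 36 mm tall, loose; not to be disturbed.
There are look-alikes about, which are no part of the job. There is more than one size of the fixture; the one meant has the size given above.

How it is judged:
By the outcome, as a careful person would: the job done as asked, in the order asked, and still so for the second after the job is handed in, with the robot touching nothing.
It also fails if it takes over 54 s, if anything falls off the work surface, if the arm or the gripper's body presses on something with over 40 N, if the wrist force passes 120 N, or if a joint passes its speed limit or range.

### The arm

A 6-joint arm with a two-finger parallel gripper is mounted at the origin on a cart in front of the work surface, level with it; the furniture and walls round the work are solid. World frame = base frame: x ahead of the robot, y to its left, z up, the work surface at z = 0. Lengths are in mm, angles in rad, forces in N, time in s.
With the tool pointing down it reaches from about 350 to 875 mm from the base axis. Payload 4.2 kg.
Tool frame: the origin (TCP) lies midway between the tips of the shut fingers; the grasp point (between the pads) lies 19 mm behind it; z points along the fingers, y is the direction in which the jaws open and shut (so a half turn about z gives the same grasp; the last joint's range is limited). The gripper opens to 85 mm and grips with 20 to 120 N. Pads are 22 mm wide; open, the fingers measure 114 mm over their backs; the gripper's body (76 mm by 85 mm) begins 54 mm behind the grasp point. The pads swing forward as they close: fully open they stand 13 mm farther back than shut.
Start: joints at [-0.943, 0.385, 0.008, 0, -1.194, -0.259], TCP at [225.324, -582.948, 231.312] pointing down, gripper open.
Joint ranges: [-3.14, 3.14], [-1.21, 2.06], [-1.07, 1.41], [-3.16, 2.05], [-2.99, -0.16], [-3.1, 3.1]. Speed limits (rad/s): [2.79, 2.79, 3.14, 3.14, 3.14, 3.14].

### API

Orientations are given as a unit quaternion [x, y, z, w].
In Python, from bench import read_state, get_image, job_done, search_frame, regions_of gives the robot as it stands.
- The arm moves only by the tool servo_tool, never from a script. Its arguments are lists of equal length, an entry for each row: "turn": the turn, a rotation vector about the world's x, y, z in rad, a list of three; "dp": the shift along the world's x, y, z in m, a list of three; "fingers": the finger opening in m, from 0 to 0.0854. In form: {"turn": [[rx, ry, rz], ...], "dp": [[tx, ty, tz], ...], "fingers": [fingers, ...]}. A call has exactly 5 rows; each row shifts and turns the pose as measured when the row begins; what a row does not reach is not made up. A row lasts 1/8 s, in which the tool goes at most 62.5 mm and 10.7 degrees, less where a joint would pass 70% of its speed; a pose out of reach is approached as far as the arm can. A call is refused whole if a number of a shift passes 0.0625 or a number of a turn 0.188, either way. A call with a gripper value outside its range is refused whole. The fingers move at their own pace and stop on an object; the grip force is fixed at half the most. Time passes only in rows, so rows that do not move let the fingers close, or fill a call up. It gives the time, the measured TCP pose, the force and the opening at its end, in the units of the state.
- read_state(): the state, without advancing time (a new reading comes with each control period).
- get_image(name): name is "scene" or "top" or "wrist"; returns a dict with "img" (420x560x3 uint8, red, green, blue), "vfov" (degrees; the focal length in pixels is half the picture's height over the tangent of half this angle, whatever the lens; pixels are square), "cx", "cy" (the principal point, pixels), "world_from_camera" (4x4, takes a point from camera to world coordinates); the wrist camera has in their place "mount" (4x4, takes a point from camera to tool coordinates, whose origin is the TCP and whose axes are the flange's). Camera axes: x right, y down, z forward; pixel columns grow to the right and rows downward; lengths in mm; the calibration is good to about 2 mm. A picture is of the moment at which its call begins: read the wrist's pose just before it. There is no depth.
- job_done(): hands the job in, once; it reports no verdict.
Trained networks look in the newest picture that a camera, given by its name, has taken for a name from the list of things; names that differ only in an ending like _2 or _b are one class to them, and where a whole thing is asked for, a point or a joint stands for the part that bears it (a point fixed in the world has none). Each returns a list of dicts, best first, with "score" (0 to 1); they miss things now and then, are a little off and sometimes report something else, mostly with a low value. They report only what shows in the picture. A call takes as long as a camera call. They do not tell look-alikes from the thing itself.
- search_frame(query, camera): "box" ([left, top, width, height] in pixels, round what is visible of it).
- regions_of(query, camera): "region" (420x560 bool, what is visible of it) and "box" ([left, top, width, height] in pixels, round what is visible of it).
The state is a dict: "clock": time; "joints": joint angles; "joint_vel": joint speeds; "joint_efforts": joint torques, N m; "position": TCP position; "ee_rot": TCP orientation; "contact_force": force on the tool from outside, world axes, zero at the start; "wrist_torque": the same for the moment, N m; "gripper_width": finger opening in mm.
Only numpy, scipy, OpenCV 4.12 (cv2) and the standard library are available. Lean on these libraries where they do the work, as an engineer would, in place of code of your own. Each camera call takes 0.05 s, during which the arm holds its last target. There are 200 camera calls.

## Working session

There is one attempt and no reset: what is moved stays moved. The work goes in short steps, Python scripts to look and compute and a tool call to move; the robot and the scene stay as the last step left them, time stands still between calls to the robot, and variables do not carry over. Pictures are saved under pics/ and viewed, about 8 in all and at most 12, crops included, and the job is handed in when it is done.

Besides the shell and the picture viewer there is one more tool, called after ">>>" as name(argument=value, ...), one argument or row to a line, values as JSON. servo_tool: Moves the arm, as the interface text tells. Its arguments: {"type":"object","properties":{"turn":{"type":"array","items":{"type":"array","items":{"type":"number"}}},"dp":{"type":"array","items":{"type":"array","items":{"type":"number"}}},"fingers":{"type":"array","items":{"type":"number"}}},"required":["turn","dp","fingers"]}

```bash
mkdir -p pics
cat > h.py <<'E'
import numpy as np, cv2
from bench import read_state, get_image, job_done, search_frame, regions_of
from scipy.spatial.transform import Rotation as R
def cam(n):
    s=read_state(); d=get_image(n)
    if n=='wrist':
        T=np.eye(4);T[:3,:3]=R.from_quat(s['ee_rot']).as_matrix();T[:3,3]=s['position']
        d['T']=T@np.array(d['mount'])
    else: d['T']=np.array(d['world_from_camera'])
    d['f']=210/np.tan(np.radians(d['vfov'])/2)
    return d
def save(d,n,crop=None,k=1):
    im=d['img'][:,:,::-1]
    if crop: x,y,w,h=crop; im=im[y:y+h,x:x+w]
    cv2.imwrite('pics/'+n,cv2.resize(im,None,fx=k,fy=k,interpolation=cv2.INTER_CUBIC))
def w(d,u,v,z):
    r=d['T'][:3,:3]@np.array([(u-d['cx'])/d['f'],(v-d['cy'])/d['f'],1]);o=d['T'][:3,3]
    return (o+r*(z-o[2])/r[2]).round(1)
def px(d,p):
    q=np.linalg.inv(d['T'])@np.append(p,1); return (d['f']*q[:2]/q[2]+[d['cx'],d['cy']]).round(1)
E
python3 - <<'E'
from h import *
s=read_state();print(s['position'],s['ee_rot'],s['contact_force'],s['gripper_width'])
ims={}
for n in ['scene','top']:
    d=cam(n);ims[n]=d
    print(n,d['f'],d['cx'],d['cy'],d['T'].round(2).tolist())
    for q in ['white_jar_mid','fixture','clamp_lever','blue_jar_mid','brown_bottle_mid','tape_roll_mid']:
        for b in search_frame(q,n)[:4]:
            x,y,ww,hh=b['box'];print(q,round(b['score'],2),np.round(b['box']),w(d,x+ww/2,y+hh/2,30))
cv2.imwrite('pics/a.png',cv2.resize(np.vstack([ims['scene']['img'],ims['top']['img']])[:,:,::-1],None,fx=.71,fy=.71,interpolation=cv2.INTER_AREA))
E
```

```text
[ 225.1209522  -582.41452351  230.24661928] [-1.83253734e-01  9.83065067e-01  1.04426831e-03 -2.27100997e-04] [ 0.15839866  0.44518445 -0.2354914 ] 85.56955153044008
scene 442.50256257263015 285.32283789846446 209.9859582549209 [[-0.23, -0.78, 0.57, -320.63], [-0.97, 0.18, -0.15, 88.58], [0.01, -0.59, -0.81, 1212.65], [0.0, 0.0, 0.0, 1.0]]
fixture 0.64 [249. 214.  70.  31.] [ 447.7 -107.6   30. ]
fixture 0.63 [400. 192.  48.  27.] [ 435.1 -588.    30. ]
clamp_lever 0.54 [432. 192.  17.   2.] [ 473.2 -669.6   30. ]
blue_jar_mid 0.69 [178. 250.  11.  15.] [413.5 213.3  30. ]
brown_bottle_mid 0.71 [126. 233.  16.  23.] [499.8 360.9  30. ]
tape_roll_mid 0.69 [355. 203.  19.  23.] [ 443.5 -379.3   30. ]
top 441.92995541952183 281.1766629122503 204.05742271329095 [[-0.02, -1.0, 0.09, 372.29], [-1.0, 0.02, 0.01, -107.44], [-0.01, -0.09, -1.0, 1337.92], [0.0, 0.0, 0.0, 1.0]]
white_jar_mid 0.65 [164. 172.  24.  21.] [563.6 222.7  30. ]
fixture 0.72 [424. 198.  64.  28.] [ 455.4 -606.8   30. ]
fixture 0.59 [248. 190.  73.  41.] [ 469.4 -100.2   30. ]
fixture 0.4 [370. 201.  23.  25.] [ 454.4 -385.5   30. ]
clamp_lever 0.7 [295. 209.  25.   9.] [ 461.4 -168.5   30. ]
clamp_lever 0.54 [249. 191.  66.  39.] [471.8 -94.9  30. ]
clamp_lever 0.38 [462. 209.  22.   5.] [ 454.8 -656.3   30. ]
blue_jar_mid 0.66 [169. 225.  21.  14.] [414.9 211.8  30. ]
brown_bottle_mid 0.85 [115. 199.  25.  14.] [496.4 368.9  30. ]
brown_bottle_mid 0.29 [367. 202.  24.  25.] [ 453.9 -379.    30. ]
```

View pics/a.png

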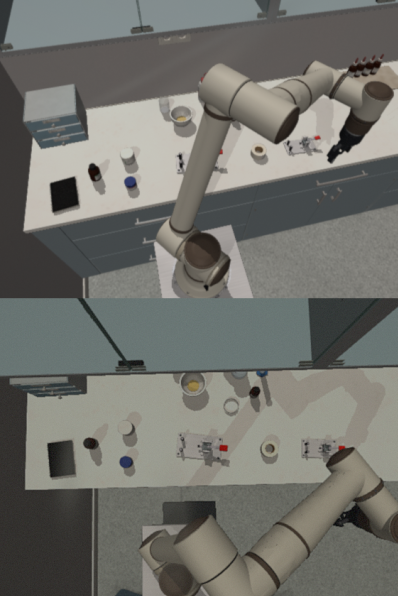

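The top view (unscaled pixels) shows two fixtures, at (284,210) and (455,212), the second being smaller. The white jar is at about (176,182), the blue-lidded jar at (179,232), the bottle at (127,206) and the roll at (381,214). I'll confirm with an enlarged crop.

Run:
```python
from h import *
d=cam('top')
im=d['img'][:,:,::-1]
a=cv2.resize(im[160:260,100:340],None,fx=3.3,fy=3.3,interpolation=cv2.INTER_CUBIC)
b=cv2.resize(im[170:250,340:580],None,fx=3.3,fy=3.3,interpolation=cv2.INTER_CUBIC)
b=cv2.copyMakeBorder(b,0,0,0,a.shape[1]-b.shape[1],cv2.BORDER_CONSTANT)
cv2.imwrite('pics/b.png',np.vstack([a,b]))
for q in ['white_jar_mid','fixture']:
  for r in regions_of(q,'top')[:3]:
    m=r['region'].astype(np.uint8);ys,xs=np.nonzero(m)
    (c,sz,an)=cv2.minAreaRect(np.c_[xs,ys].astype(np.float32));print(q,round(r['score'],2),np.round(c,1),np.round(sz,1),an,r['box'],w(d,*c,30))
```

```text
white_jar_mid 0.85 [177.6 183.4] [25.3 21.8] 18.434947967529297 [161.8, 171.6, 25.3, 21.0] [560.6 217.7  30. ]
fixture 0.94 [454.7 211.9] [60.5 25.3] 2.6630005836486816 [426.0, 196.7, 62.2, 25.0] [ 455.  -602.4   30. ]
fixture 0.84 [284.  209.7] [72.8 34.9] 6.581944942474365 [246.4, 189.9, 71.7, 40.9] [473.8 -99.   30. ]
```

View pics/b.png

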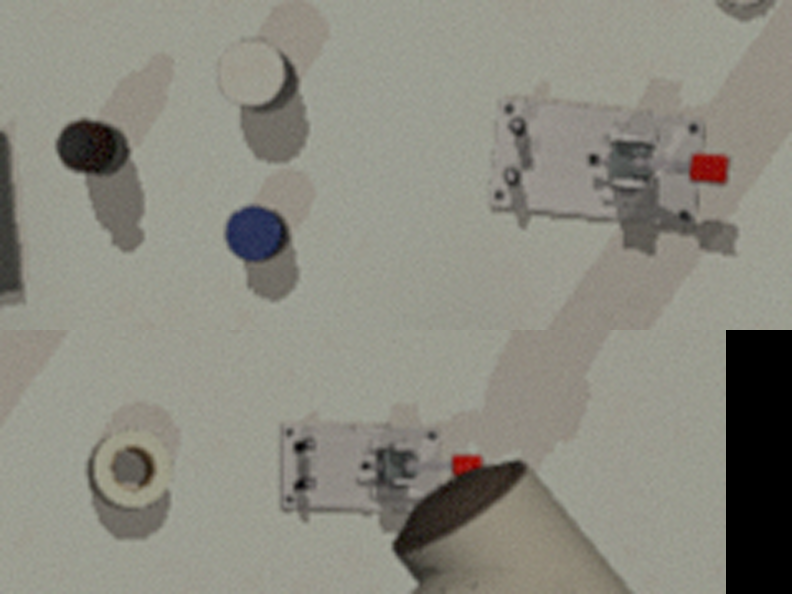

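Confirmed: the meant fixture is the one at top-view px (284,210), since its plate is ~64x33 px, or about 193x100 mm. The other at (455,212) is only ~150 mm long. The white jar is at px (176.7,182), about 60 mm across. The fixture's +x points to image left (world +y). I'll move to above the fixture, turning the jaws along world x.

>>> servo_tool(
  turn=[
    [0, 0, 0.12],
    [0, 0, 0.12],
    [0, 0, 0.12],
    [0, 0, 0.12],
    [0, 0, 0.12],
  ],
  dp=[
    [0.024, 0.046, 0.02],
    [0.024, 0.046, 0.02],
    [0.024, 0.046, 0.02],
    [0.024, 0.046, 0.02],
    [0.024, 0.046, 0.02],
  ],
  fingers=[0.085, 0.085, 0.085, 0.085, 0.085],
)

```text
clock: 1.48
position: [345.8, -348.3, 330.9]
ee_rot: [-0.471, 0.882, 0.002, -0.002]
contact_force: [0.1, -0.2, -0.0]
gripper_width: 85.0
```

>>> servo_tool(
  turn=[
    [0, 0, 0.12],
    [0, 0, 0.12],
    [0, 0, 0.12],
    [0, 0, 0.12],
    [0, 0, 0.12],
  ],
  dp=[
    [0.024, 0.046, 0.02],
    [0.024, 0.046, 0.02],
    [0.024, 0.046, 0.02],
    [0.024, 0.046, 0.02],
    [0.024, 0.046, 0],
  ],
  fingers=[0.085, 0.085, 0.085, 0.085, 0.085],
)

```text
clock: 2.1
position: [468.2, -110.1, 417.3]
ee_rot: [0.718, -0.696, 0.002, -0.001]
contact_force: [0.2, 0.1, 0.0]
gripper_width: 84.9
```

Run:
```python
from h import *
t=cam('top')
P=lambda u,v,z: w(t,100+u/3.3,160+v/3.3,z)
print('posts',P(517,127,50),P(511,176,50),'jar',P(253,73,58),'plate corners',P(497,97,8),P(705,122,8),P(492,208,8))
s=read_state();print(s['position'],R.from_quat(s['ee_rot']).as_matrix().round(3).tolist(),s['joints'],s['clock'])
d=cam('wrist');print(d['mount'],d['f']);save(d,'c.png')
for q in ['fixture','clamp_lever']:
  for r in regions_of(q,'wrist')[:2]:print(q,round(r['score'],2),r['box'])
np.save('c_T.npy',d['T'])
```

```text
posts [507.1 -19.9  50. ] [463.6 -13.8  50. ] jar [560.2 213.4  58. ] plate corners [539.7   0.9   8. ] [ 511.9 -189.4    8. ] [437.7   7.2   8. ]
[ 470.42570046 -106.04598277  415.5249369 ] [[0.039, -0.999, 0.003], [-0.999, -0.039, 0.001], [-0.001, -0.003, -1.0]] [ 1.15541217e-01  5.74524727e-02  3.08439779e-02 -7.67303512e-04
 -1.54089849e+00 -7.68354158e-02] 2.15
[[ 8.89635017e-04 -9.66470204e-01 -2.56777244e-01  6.62304206e+01]
 [ 9.99999499e-01  7.41899532e-04  6.72219923e-04  9.00022882e-01]
 [-4.59177609e-04 -2.56777713e-01  9.66470380e-01 -1.42182976e+02]
 [ 0.00000000e+00  0.00000000e+00  0.00000000e+00  1.00000000e+00]] 358.9747902097665
fixture 0.68 [242.0, 88.5, 84.8, 147.7]
clamp_lever 0.86 [284.1, 88.9, 21.0, 66.9]
```

View pics/c.png

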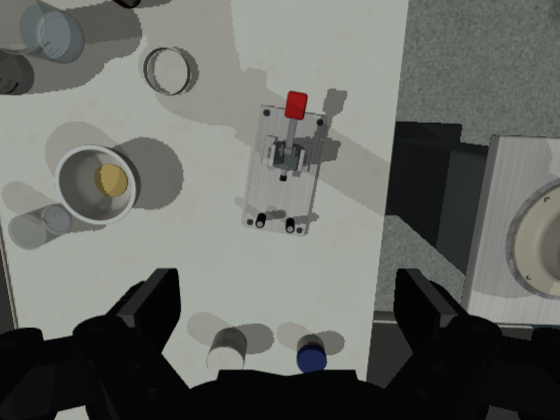

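The wrist view shows the plate with corners about (262,104), (328,115), (307,236), (243,226), the posts at (261,219) and (290,225), and the paddle at (296,105). The white jar is at (227,353) and the blue-lidded one at (311,358). The fixture yaw is about 82°. I'll go to the jar next.

>>> servo_tool(
  turn=[
    [0, 0, -0.018],
    [0, 0, -0.018],
    [0, 0, -0.018],
    [0, 0, -0.018],
    [0, 0, -0.018],
  ],
  dp=[
    [0.009, 0.031, -0.023],
    [0.009, 0.031, -0.023],
    [0.009, 0.031, -0.023],
    [0.009, 0.031, -0.023],
    [0.009, 0.031, -0.023],
  ],
  fingers=[0.085, 0.085, 0.085, 0.085, 0.085],
)

```text
clock: 2.92
position: [512.1, 40.6, 300.0]
ee_rot: [-0.678, 0.735, -0.003, 0.002]
contact_force: [0.3, -0.1, 0.1]
gripper_width: 84.9
```

>>> servo_tool(
  turn=[
    [0, 0, -0.018],
    [0, 0, -0.018],
    [0, 0, -0.018],
    [0, 0, -0.018],
    [0, 0, -0.018],
  ],
  dp=[
    [0.009, 0.031, -0.023],
    [0.009, 0.031, -0.023],
    [0.009, 0.031, -0.023],
    [0.009, 0.031, -0.023],
    [0.009, 0.02, -0.023],
  ],
  fingers=[0.085, 0.085, 0.085, 0.085, 0.085],
)

```text
clock: 3.55
position: [558.9, 181.9, 182.5]
ee_rot: [-0.639, 0.769, -0.004, 0.002]
contact_force: [0.3, -0.8, -0.1]
gripper_width: 84.6
```

Run:
```python
from h import *
s=read_state();print(s['position'],R.from_quat(s['ee_rot']).as_matrix().round(3).tolist(),s['clock'])
d=cam('wrist');save(d,'d.png')
for r in regions_of('white_jar_mid','wrist')[:2]:
  print(round(r['score'],2),r['box'])
  m=r['region'].astype(np.uint8);c=cv2.findContours(m,0,1)[0];c=max(c,key=len);print(cv2.minEnclosingCircle(c),cv2.fitEllipse(c))
np.savez('d.npz',T=d['T'],f=d['f'],cx=d['cx'],cy=d['cy'])
for p in [(560,213,58),(560,213,0)]:print(px(d,p))
# fixture fit from the earlier wrist picture
c=dict(d);c['T']=np.load('c_T.npy')
for u,v,z in [(262,104,8),(328,115,8),(307,236,8),(243,226,8),(261,217,50),(290,223,50)]:print(w(c,u,v,z))
```

```text
[558.8971835  181.85697973 182.51541957] [[-0.184, -0.983, 0.008], [-0.983, 0.184, -0.004], [0.002, -0.009, -1.0]] 3.55
0.62 [257.1, 196.5, 77.8, 85.7]
((294.298583984375, 239.52133178710938), 42.73814392089844) ((293.8303527832031, 240.7057342529297), (75.77860260009766, 84.93103790283203), 179.05569458007812)
[293.  247.6]
[292.5 226.6]
[ 510.2 -192.3    8. ]
[ 412.6 -180.7    8. ]
[433.4   7.9   8. ]
[536.5  -4.7   8. ]
[505.3 -32.4  50. ]
[462.4 -24.9  50. ]
```

View pics/d.png

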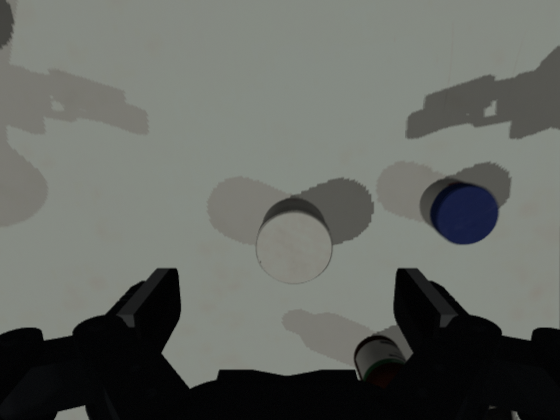

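The lid centre is at about (294,246), 77 px wide (~61 mm), which fits the white jar at world (560,212). I'll descend on it.

>>> servo_tool(
  turn=[
    [0.004, 0.008, 0.045],
    [0, 0, 0],
    [0, 0, 0],
    [0, 0, 0],
    [0, 0, 0],
  ],
  dp=[
    [0.0005, 0.015, -0.03],
    [0.0005, 0.015, -0.03],
    [0, 0, -0.035],
    [0, 0, -0.035],
    [0, 0, -0.02],
  ],
  fingers=[0.085, 0.085, 0.085, 0.085, 0.085],
)

```text
clock: 4.28
position: [563.2, 205.9, 33.1]
ee_rot: [-0.654, 0.756, -0.001, 0.003]
contact_force: [0.4, -0.4, -0.2]
gripper_width: 85.0
```

>>> servo_tool(
  turn=[
    [0, 0, 0],
    [0, 0, 0],
    [0, 0, 0],
    [0, 0, 0],
    [0, 0, 0],
  ],
  dp=[
    [-0.0035, 0.006, -0.005],
    [0, 0, -0.006],
    [0, 0, 0],
    [0, 0, 0],
    [0, 0, 0],
  ],
  fingers=[0.085, 0.085, 0.04, 0.04, 0.04],
)

```text
clock: 4.9
position: [561.5, 210.3, 25.3]
ee_rot: [-0.653, 0.757, -0.002, 0.005]
contact_force: [0.3, -0.6, -1.9]
gripper_width: 58.8
```

>>> servo_tool(
  turn=[
    [0, 0, 0],
    [0, 0, 0],
    [0, 0, 0],
    [0, 0, 0],
    [0, 0, 0],
  ],
  dp=[
    [0, 0, 0],
    [0, 0, 0],
    [0, 0, 0],
    [0, 0, 0],
    [0, 0, 0],
  ],
  fingers=[0.04, 0.04, 0.04, 0.04, 0.04],
)

```text
clock: 5.52
position: [561.2, 210.3, 25.1]
ee_rot: [-0.653, 0.757, -0.001, 0.004]
contact_force: [-0.3, 0.6, -0.6]
gripper_width: 58.4
```

>>> servo_tool(
  turn=[
    [0, 0, 0],
    [0, 0, 0],
    [0, 0, 0],
    [0, 0, 0],
    [0, 0, 0],
  ],
  dp=[
    [0, 0, 0.03],
    [0, 0, 0.03],
    [-0.01, -0.025, 0.03],
    [-0.01, -0.025, 0.03],
    [-0.01, -0.025, 0.03],
  ],
  fingers=[0.04, 0.04, 0.04, 0.04, 0.04],
)

```text
clock: 6.15
position: [528.7, 133.6, 175.5]
ee_rot: [-0.654, 0.757, -0.001, 0.001]
contact_force: [0.2, -0.6, -0.1]
gripper_width: 58.6
```

>>> servo_tool(
  turn=[
    [0, 0, 0],
    [0, 0, 0],
    [0, 0, 0],
    [0, 0, 0],
    [0, 0, 0],
  ],
  dp=[
    [-0.014, -0.033, 0.01],
    [-0.014, -0.033, 0.01],
    [-0.014, -0.033, 0.01],
    [0, 0, 0],
    [0, 0, 0],
  ],
  fingers=[0.04, 0.04, 0.04, 0.04, 0.04],
)

```text
clock: 6.78
position: [485.3, 31.0, 210.0]
ee_rot: [-0.653, 0.757, -0.002, 0.004]
contact_force: [0.2, 0.3, -1.6]
gripper_width: 58.6
```

Run:
```python
from h import *
s=read_state();print(s['position'],R.from_quat(s['ee_rot']).as_matrix().round(3).tolist(),s['clock'],s['contact_force'],s['gripper_width'])
d=cam('wrist');save(d,'e.png',(150,60,280,230),2.8)
np.savez('e.npz',T=d['T'],f=d['f'],cx=d['cx'],cy=d['cy'],img=d['img'])
for q in ['white_jar_mid','fixture']:
  for r in regions_of(q,'wrist')[:2]:print(q,round(r['score'],2),r['box'])
f=np.array([.139,.990]);g=np.array([-.990,.139]);o=np.array([475.5,-85])
for x,y,z in [(68.5,23,50),(68.5,-23,50),(90,50,8),(90,-50,8)]:print(px(d,[*(o+x*f+y*g),z]))
```

```text
[485.31709686  31.00541647 209.9720157 ] [[-0.147, -0.989, 0.009], [-0.989, 0.147, 0.003], [-0.004, -0.009, -1.0]] 6.775 [ 0.24757245  0.25986164 -1.57875001] 58.56164780803851
white_jar_mid 0.96 [202.8, 208.0, 172.0, 167.5]
fixture 0.75 [221.4, 0.0, 115.2, 161.8]
[307.1 142. ]
[251.5 142.3]
[333.2 161.9]
[228.5 162.5]
```

View pics/e.png

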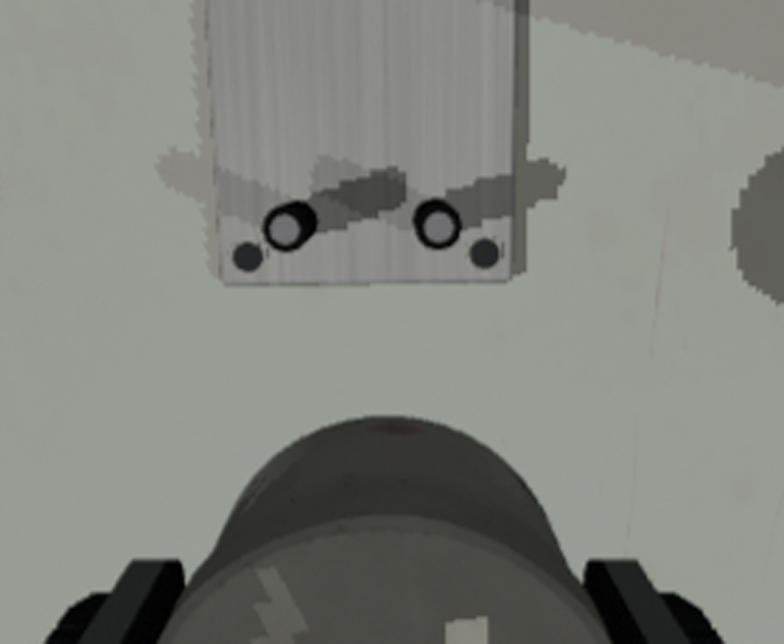

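Run:
```python
from h import *
d=dict(np.load('e.npz'))
p=np.array([485.3,31.0]);tx=np.array([-.147,-.989])
for off in (-2,0,2,4):
  c=p-tx*off
  print(off,px(d,[*(c+31*tx),243]),px(d,[*(c+30*tx),185]))
print('obs',150+395/2.8,60+515/2.8,60+415/2.8)
for u,v,z in [(252.9,142.1,50),(306.4,141.1,50),(229.3,161.1,8),(332.9,160.4,8)]:print(w(d,u,v,z))
```

```text
-2 [283.6 228.7] [285.7 194.3]
0 [283.6 234.7] [285.7 198.5]
2 [283.6 240.7] [285.7 202.6]
4 [283.7 246.6] [285.7 206.6]
obs 291.07142857142856 243.92857142857144 208.21428571428572
[506.6 -20.4  50. ]
[462.8 -14.8  50. ]
[536.5  -4.1   8. ]
[438.7   9.6   8. ]
```

>>> servo_tool(
  turn=[
    [0, 0, 0],
    [0, 0, 0],
    [0, 0, 0],
    [0, 0, 0],
    [0, 0, 0],
  ],
  dp=[
    [-0.001, -0.028, -0.02],
    [-0.001, -0.028, -0.02],
    [-0.001, -0.028, -0.03],
    [0, 0, -0.04],
    [0, 0, -0.025],
  ],
  fingers=[0.04, 0.04, 0.04, 0.04, 0.04],
)

```text
clock: 7.55
position: [486.2, -51.2, 71.5]
ee_rot: [-0.656, 0.755, -0.003, 0.006]
contact_force: [-2.8, -0.2, 9.8]
gripper_width: 58.6
```

>>> servo_tool(
  turn=[
    [0, 0, 0],
    [0, 0, 0],
    [0, 0, 0],
    [0, 0, 0],
    [0, 0, 0],
  ],
  dp=[
    [0, 0, 0.015],
    [-0.004, -0.002, 0],
    [0, 0, 0],
    [0, 0, 0],
    [0, 0, 0],
  ],
  fingers=[0.04, 0.04, 0.04, 0.04, 0.04],
)

```text
clock: 8.18
position: [483.0, -51.8, 87.3]
ee_rot: [-0.657, 0.754, -0.003, 0.006]
contact_force: [-0.7, 0.1, -0.9]
gripper_width: 58.9
```

Run:
```python
from h import *
s=read_state();print(s['position'],R.from_quat(s['ee_rot']).as_matrix().round(4).tolist(),s['clock'],s['contact_force'],s['gripper_width'])
d=cam('wrist');save(d,'f.png')
np.savez('f.npz',T=d['T'],f=d['f'],cx=d['cx'],cy=d['cy'],img=d['img'])
p=s['position'][:2];tx=np.array([-.137,-.9906]);z=s['position'][2]
for off in (2,4):
  c=p-tx*off
  print(off,px(d,[*(c+31*tx),z+33]),px(d,[*(c+30*tx),z-25]))
```

```text
[482.9679672  -51.83049807  87.34605215] [[-0.1364, -0.9906, 0.0134], [-0.9906, 0.1364, 0.0032], [-0.005, -0.0128, -0.9999]] 8.175 [-0.67615536  0.10973081 -0.91971003] 58.92409559621152
2 [283.1 240.7] [285.8 202.5]
4 [283.1 246.6] [285.8 206.6]
```

View pics/f.png

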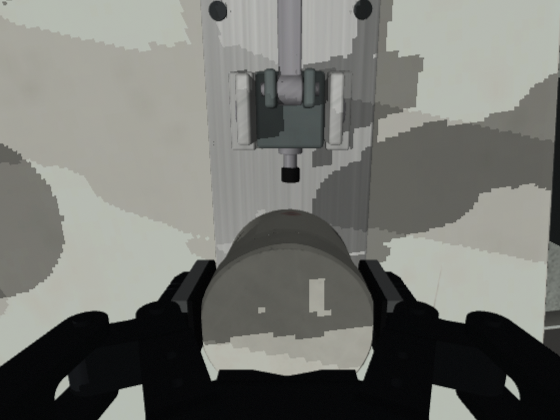

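>>> servo_tool(
  turn=[
    [0, 0.006, 0],
    [0, 0, 0],
    [0, 0, 0],
    [0, 0, 0],
    [0, 0, 0],
  ],
  dp=[
    [-0.0005, -0.0025, 0],
    [0, 0, -0.015],
    [0, 0, -0.015],
    [0, 0, -0.013],
    [0, 0, 0],
  ],
  fingers=[0.04, 0.04, 0.04, 0.04, 0.04],
)

```text
clock: 8.85
position: [483.1, -54.8, 43.5]
ee_rot: [-0.657, 0.754, -0.001, 0.004]
contact_force: [0.1, -0.2, -1.5]
gripper_width: 59.0
```

>>> servo_tool(
  turn=[
    [0, 0, 0],
    [0, 0, 0],
    [0, 0, 0],
    [0, 0, 0],
    [0, 0, 0],
  ],
  dp=[
    [0, 0, -0.004],
    [0, 0, -0.003],
    [0, 0, -0.002],
    [0, 0, 0],
    [0, 0, 0],
  ],
  fingers=[0.04, 0.04, 0.04, 0.04, 0.04],
)

```text
clock: 9.48
position: [484.2, -54.7, 35.1]
ee_rot: [-0.657, 0.754, -0.002, 0.005]
contact_force: [0.6, 0.0, -1.5]
gripper_width: 58.9
```

>>> servo_tool(
  turn=[
    [0, 0, 0],
    [0, 0, 0],
    [0, 0, 0],
    [0, 0, 0],
    [0, 0, 0],
  ],
  dp=[
    [-0.001, 0.0015, 0],
    [0, 0.0015, 0],
    [0, 0.001, 0],
    [0, 0, 0],
    [0, 0, 0],
  ],
  fingers=[0.04, 0.04, 0.04, 0.04, 0.04],
)

```text
clock: 10.1
position: [482.9, -50.5, 35.3]
ee_rot: [-0.657, 0.754, -0.002, 0.005]
contact_force: [0.1, 0.1, -1.4]
gripper_width: 58.8
```

>>> servo_tool(
  turn=[
    [0, 0, 0],
    [0, 0, 0],
    [0, 0, 0],
    [0, 0, 0],
    [0, 0, 0],
  ],
  dp=[
    [0, 0.0008, 0],
    [0, 0.0008, 0],
    [0, 0.0008, 0],
    [0, 0, 0],
    [0, 0, 0],
  ],
  fingers=[0.04, 0.04, 0.04, 0.04, 0.04],
)

```text
clock: 10.72
position: [482.2, -49.6, 35.2]
ee_rot: [-0.657, 0.754, -0.002, 0.004]
contact_force: [-0.2, -1.7, -2.1]
gripper_width: 58.6
```

Contact with the posts is starting (Fy −1.7 N). I'll lower to the plate.

>>> servo_tool(
  turn=[
    [0, 0, 0],
    [0, 0, 0],
    [0, 0, 0],
    [0, 0, 0],
    [0, 0, 0],
  ],
  dp=[
    [0, 0, -0.0015],
    [0, 0, -0.0015],
    [0, 0, -0.001],
    [0, 0, 0],
    [0, 0, 0],
  ],
  fingers=[0.04, 0.04, 0.04, 0.04, 0.04],
)

```text
clock: 11.35
position: [482.2, -49.6, 32.6]
ee_rot: [-0.657, 0.754, -0.002, 0.004]
contact_force: [-0.4, -3.6, 1.2]
gripper_width: 59.0
```

>>> servo_tool(
  turn=[
    [0, 0, 0],
    [0, 0, 0],
    [0, 0, 0],
    [0, 0, 0],
    [0, 0, 0],
  ],
  dp=[
    [0, 0.001, -0.001],
    [0, 0.001, 0],
    [0, 0, 0],
    [0, 0, 0],
    [0, 0, 0],
  ],
  fingers=[0.04, 0.04, 0.04, 0.085, 0.085],
)

```text
clock: 11.98
position: [483.3, -48.8, 32.5]
ee_rot: [-0.658, 0.753, -0.003, 0.004]
contact_force: [-0.5, -0.2, 0.4]
gripper_width: 84.8
```

>>> servo_tool(
  turn=[
    [0, 0, 0],
    [0, 0, 0],
    [0, 0, 0],
    [0, 0, 0],
    [0, 0, 0],
  ],
  dp=[
    [0, 0, 0],
    [0, 0, 0],
    [0, 0, 0],
    [0, 0, 0],
    [0, 0, 0],
  ],
  fingers=[0.085, 0.085, 0.085, 0.085, 0.085],
)

```text
clock: 12.6
position: [484.0, -47.9, 32.5]
ee_rot: [-0.658, 0.753, -0.004, 0.004]
contact_force: [-0.3, -0.2, 0.2]
gripper_width: 84.9
```

>>> servo_tool(
  turn=[
    [0, 0, 0],
    [0, 0, 0],
    [0, 0, 0],
    [0, 0, 0],
    [0, 0, 0],
  ],
  dp=[
    [0, 0, 0.02],
    [0, 0, 0.03],
    [0, 0, 0.045],
    [0, -0.02, 0.05],
    [0, -0.04, 0.05],
  ],
  fingers=[0.085, 0.085, 0.085, 0.085, 0.085],
)

```text
clock: 13.22
position: [480.2, -106.9, 227.4]
ee_rot: [-0.659, 0.752, -0.001, -0.0]
contact_force: [1.4, 0.5, -1.1]
gripper_width: 85.1
```

>>> servo_tool(
  turn=[
    [0, 0, 0],
    [0, 0, 0],
    [0, 0, 0],
    [0, 0, 0],
    [0, 0, 0],
  ],
  dp=[
    [0, 0, 0],
    [0, 0, 0],
    [0, 0, 0],
    [0, 0, 0],
    [0, 0, 0],
  ],
  fingers=[0, 0, 0, 0, 0],
)

```text
clock: 13.85
position: [480.1, -107.5, 228.2]
ee_rot: [-0.659, 0.752, -0.001, 0.001]
contact_force: [0.7, 0.5, -0.1]
gripper_width: 0.4
```

Run:
```python
from h import *
s=read_state();print(s['position'],R.from_quat(s['ee_rot']).as_matrix().round(4).tolist(),s['clock'],s['contact_force'],s['gripper_width'])
d=cam('wrist');save(d,'g.png')
np.savez('g.npz',T=d['T'],f=d['f'],cx=d['cx'],cy=d['cy'],img=d['img'])
for q in ['white_jar_mid','clamp_lever']:
  for r in regions_of(q,'wrist')[:2]:print(q,round(r['score'],2),r['box'])
hsv=cv2.cvtColor(d['img'],cv2.COLOR_RGB2HSV);m=((hsv[...,1]>170)&((hsv[...,0]<8)|(hsv[...,0]>172))&(hsv[...,2]>60)).astype(np.uint8)
n,l,st,c=cv2.connectedComponentsWithStats(m);i=1+st[1:,4].argmax();print('red',st[i],c[i]);
ys,xs=np.nonzero(l==i);print(cv2.minAreaRect(np.c_[xs,ys].astype(np.float32)))
```

```text
[ 480.11146937 -107.47344474  228.22751576] [[-0.1323, -0.9912, 0.0026], [-0.9912, 0.1323, -0.0013], [0.0009, -0.0027, -1.0]] 13.85 [ 0.6969343   0.46022497 -0.1446504 ] 0.43104563568306614
white_jar_mid 0.68 [244.0, 76.2, 98.6, 210.3]
white_jar_mid 0.66 [260.7, 218.1, 70.1, 57.9]
clamp_lever 0.81 [277.1, 72.1, 33.0, 106.5]
red [ 279   75   32   44 1372] [294.45626822  96.36880466]
((294.5, 96.5), (43.0, 31.0), 90.0)
```

View pics/g.png

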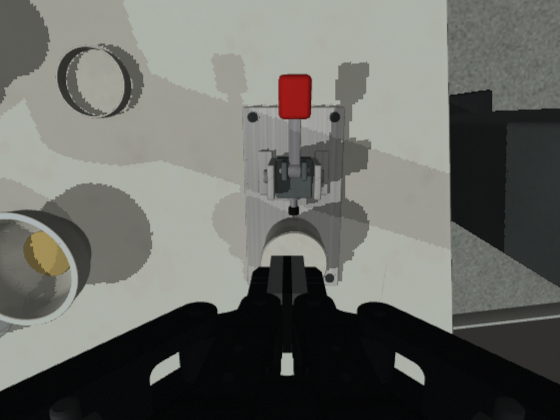

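The jar stands upright in the nest, with its lid centre near (295,245). The red paddle is at (294.5,96.5), 31x43 px. I'll move above the lever mark (~(461,−189)) with the fingers shut.

>>> servo_tool(
  turn=[
    [0, 0, 0],
    [0, 0, 0],
    [0, 0, 0],
    [0, 0, 0],
    [0, 0, 0],
  ],
  dp=[
    [-0.006, -0.027, 0],
    [-0.006, -0.027, -0.02],
    [-0.007, -0.028, -0.03],
    [0, 0, -0.03],
    [0, 0, -0.02],
  ],
  fingers=[0, 0, 0, 0, 0],
)

```text
clock: 14.62
position: [462.7, -191.9, 128.0]
ee_rot: [-0.659, 0.752, -0.004, 0.003]
contact_force: [-0.1, -0.0, 0.6]
gripper_width: 0.2
```

Run:
```python
from h import *
d=dict(np.load('g.npz'))
for z in (58,74,90):print(z,w(d,294.5,96.5,z),w(d,294.5,75,z),w(d,294.5,118,z))
s=read_state();print(s['position'],s['contact_force'])
c=cam('wrist');hsv=cv2.cvtColor(c['img'],cv2.COLOR_RGB2HSV);m=((hsv[...,1]>170)&((hsv[...,0]<8)|(hsv[...,0]>172))&(hsv[...,2]>60)).astype(np.uint8)
n,l,st,cc=cv2.connectedComponentsWithStats(m);i=1+st[1:,4].argmax();print('red',st[i],cc[i]);save(c,'h.png',(170,100,240,200),2)
for z in (58,74,90):
  x,y,ww,hh=st[i,:4];print(z,w(c,cc[i][0],y,z),w(c,cc[i][0],y+hh,z),ww*(c['T'][2,3]-z)/c['f'])
```

```text
58 [ 462.2 -190.8   58. ] [ 460.1 -207.4   58. ] [ 464.4 -173.8   58. ]
74 [ 462.6 -189.9   74. ] [ 460.6 -205.6   74. ] [ 464.7 -173.7   74. ]
90 [ 463. -189.   90.] [ 461.1 -203.9   90. ] [ 465.  -173.7   90. ]
[ 462.74774699 -191.90116698  127.96925106] [-0.12907826 -0.04426272  0.64925512]
red [ 266  215   44   50 1836] [287.35130719 235.97984749]
58 [ 461.  -201.8   58. ] [ 465.2 -169.2   58. ] 26.009919690697334
74 [ 460.3 -206.    74. ] [ 464.2 -175.9   74. ] 24.048779189469883
90 [ 459.6 -210.1   90. ] [ 463.2 -182.5   90. ] 22.087638688242436
```

View pics/h.png

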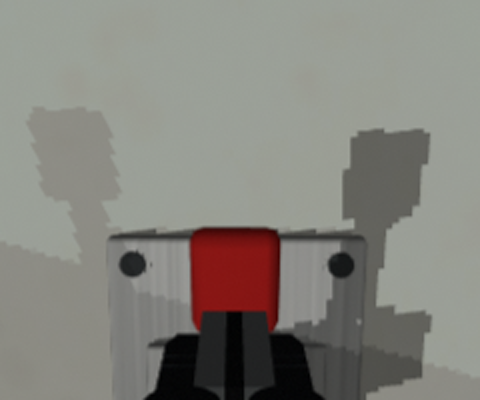

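The fingertips are centred on the paddle (fingers u≈286, paddle u≈287). Comparing the two views puts the paddle top at about z 73. I'll descend to just above it and then probe.

>>> servo_tool(
  turn=[
    [0, 0, 0],
    [0, 0, 0],
    [0, 0, 0],
    [0, 0, 0],
    [0, 0, 0],
  ],
  dp=[
    [-0.001, 0.002, -0.015],
    [0, 0, -0.015],
    [0, 0, -0.008],
    [0, 0, -0.004],
    [0, 0, 0],
  ],
  fingers=[0, 0, 0, 0, 0],
)

```text
clock: 15.3
position: [461.8, -189.5, 83.8]
ee_rot: [-0.66, 0.752, -0.003, 0.002]
contact_force: [0.1, -0.2, 0.2]
gripper_width: 0.2
```

>>> servo_tool(
  turn=[
    [0, 0, 0],
    [0, 0, 0],
    [0, 0, 0],
    [0, 0, 0],
    [0, 0, 0],
  ],
  dp=[
    [0, 0, -0.002],
    [0, 0, -0.002],
    [0, 0, -0.002],
    [0, 0, -0.002],
    [0, 0, -0.002],
  ],
  fingers=[0, 0, 0, 0, 0],
)

```text
clock: 15.92
position: [462.8, -190.2, 76.0]
ee_rot: [-0.66, 0.751, -0.005, 0.002]
contact_force: [-1.7, -1.6, 5.8]
gripper_width: -0.2
```

Contact at z≈76 with 5.8 N. Continuing gently.

>>> servo_tool(
  turn=[
    [0, 0, 0],
    [0, 0, 0],
    [0, 0, 0],
    [0, 0, 0],
    [0, 0, 0],
  ],
  dp=[
    [0, 0, -0.002],
    [0, 0, -0.002],
    [0, 0, -0.002],
    [0, 0, -0.002],
    [0, 0, -0.002],
  ],
  fingers=[0, 0, 0, 0, 0],
)

```text
clock: 16.55
position: [463.0, -190.6, 66.5]
ee_rot: [-0.66, 0.751, -0.005, 0.002]
contact_force: [-3.7, 1.7, 16.7]
gripper_width: 0.0
```

It moved 9.5 mm down and now meets the stop at 16.7 N. I'm backing off straight up.

>>> servo_tool(
  turn=[
    [0, 0, 0],
    [0, 0, 0],
    [0, 0, 0],
    [0, 0, 0],
    [0, 0, 0],
  ],
  dp=[
    [0, 0, 0.01],
    [0, 0, 0.03],
    [0, 0, 0.04],
    [0, 0.0, 0.05],
    [0, 0.03, 0.05],
  ],
  fingers=[0, 0, 0, 0, 0],
)

```text
clock: 17.18
position: [459.9, -160.2, 247.5]
ee_rot: [-0.659, 0.752, -0.001, -0.001]
contact_force: [1.4, -0.3, -0.8]
gripper_width: -0.0
```

>>> servo_tool(
  turn=[
    [0, 0, 0],
    [0, 0, 0],
    [0, 0, 0],
    [0, 0, 0],
    [0, 0, 0],
  ],
  dp=[
    [0, 0.05, 0.03],
    [0, 0.05, 0.03],
    [0, 0.05, 0.02],
    [0, 0.05, 0],
    [0, 0, 0],
  ],
  fingers=[0, 0, 0, 0, 0],
)

```text
clock: 17.8
position: [460.2, 47.4, 336.1]
ee_rot: [-0.66, 0.752, -0.003, 0.005]
contact_force: [-0.5, -1.4, 0.8]
gripper_width: 0.1
```

Run:
```python
from h import *
s=read_state();print(s['position'],s['clock'],s['contact_force'])
d=cam('wrist');save(d,'i.png',(180,20,220,200),3)
```

```text
[460.24655537  47.3692423  336.06823493] 17.8 [-0.48999998 -1.38994242  0.76740572]
```

View pics/i.png

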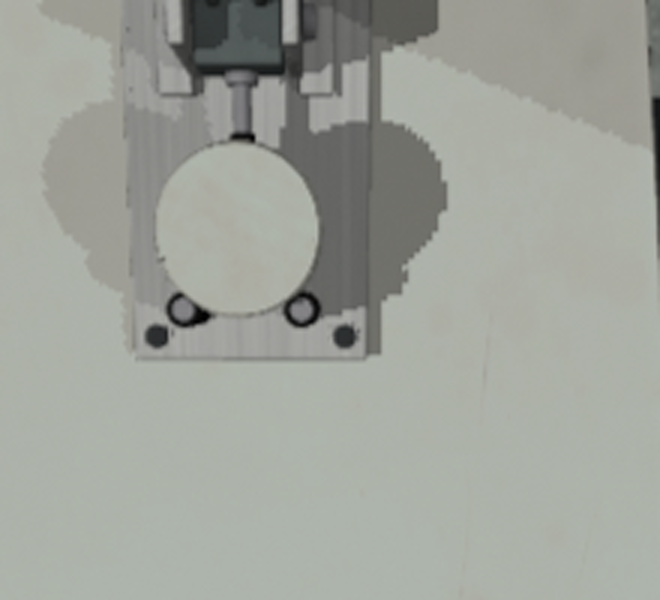

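The plunger is extended, with its pad on the jar at crop (241,138). The jar is upright against both posts at (185,310) and (302,310). The arm is well clear, so I'm handing in.

```bash
python3 -c "
from bench import *
print(job_done())"
```

```text
the job is handed in; nothing more can be done
None
```

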